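# Unload the bench warmer

### The job

The warming run is over: lift the warmer's hood and swing it back until its spring holds it fully open, then fold the inner cover up so that it stands straight up on its own. Take the rack of tubes out, keeping it upright, and set it down gently, flat in the bench tray; leave the hood and cover open and the other glassware where it is.

Things in the scene. Friction and masses are not known exactly. Their poses are not given: they have to be found in the camera images.
- warmer: Bench warmer, fixed; white base 300 (its x) x 200 (its y) x 85 mm high. Well in the middle of its top, 200 x 120 mm inside, floor 40 mm above the bench, walls 45 mm. Origin: centre of the underside. y points to the side where the hood is hinged, x to the end (away from the robot) where the inner cover is hinged. Dark control panel on its -y side, under the hood handle
- hood (a joint): Angle of the grey hood over the whole warmer (300 x 200 x 80 mm high, 0.6 kg +-20 %). 0 shut, 1.75 rad open stop; fully open: 1.6 or more. Hinged along its long +y lower edge, swings up and over to +y. A damped spring pulls it shut below about 1.0 rad and carries it to the stop and holds it there above that. Lifting takes about 4 to 6 N at the handle
- hood_handle (a point): Middle of the hood's steel bar: round, 12 mm thick, 136 mm long, along the warmer's x, on posts 62 mm either side of this point, 45 mm off the hood's front wall. Hood shut: 145 mm above the bench, 20 mm below the roof, 250 mm from the hinge axis towards the warmer's -y and 60 mm above it. Pinched across from above, the bar turns between the fingers over the whole swing
- hood_hinge (a point): Point on the hood's hinge axis, level with the handle's middle, 85 mm above the bench; the axis runs along the warmer's x
- cover (a joint): Angle of the inner cover: clear panel in a grey frame, 232 (along the warmer's x) x 140 x 6 mm, 0.25 kg, over the well, inside the hood. 0 flat shut, 1.57 rad straight up, 2.3 stop. Hinged at the warmer's +x end, folds up towards +x. Stiff friction hinge (0.45 N m): stays where it is left. Straight up: 1.40 to 1.74 rad
- cover_handle (a point): Middle of the cover's black bar: round, 12 mm thick, 112 mm long, along the warmer's y, on posts 50 mm either side of this point, 40 mm above the cover's upper face, at its free edge. Cover shut: 224 mm from its hinge axis towards -x and 46 mm above it, 132 mm above the bench. Pinched across from above, the bar turns between the fingers
- cover_hinge (a point): Point on the cover's hinge axis, level with the handle's middle, 86 mm above the bench; the axis runs along the warmer's y
- rack: Loose white rack with eight short capped tubes, one rigid piece: frame 90 (its x) x 44 (its y) x 30 mm high, caps up to 42 mm; 0.15 kg +-30 %. Stands on the well's floor, nearer its -x end, length roughly along the warmer's x. Origin: centre of its underside. Grasp across the 44 mm width about 25 mm above its underside; about 30 mm is free beside each long side
- tray: Shallow beige bench tray, fixed, 240 (its x) x 180 mm (its y), floor 4 mm thick, rim 12 mm high. Origin: centre of its underside, on the bench
- bottle: Bystander: clear glass bottle with a white cap, 72 mm across, 150 mm high; origin at the centre of its underside. Leave it alone
- jar: Bystander: glass jar with a cap, 68 mm across, 100 mm high; origin at the centre of its underside. Leave it alone
- beaker: Bystander: open glass beaker, 72 mm across, 90 mm high; origin at the centre of its underside. Leave it alone

How it is judged:
On the way, in this order (a step that is already met when the one before it is completed fails the run):
1. the hood is fully open (1.6 rad or more) (value of joint hood above 1.6 rad), for 0.2 s.
2. the inner cover stands straight up (1.40 to 1.74 rad) and the fingers have let go of it, hood still open (value of joint hood above 1.6 rad and value of joint cover between 1.4 and 1.74 rad and contact force between the fingers and cover below 0.2 N), for 0.2 s.
3. the rack stands flat in the tray (x of rack in the frame of tray between -0.085 and 0.085 m and y of rack in the frame of tray between -0.065 and 0.065 m and z of rack in the frame of tray below 0.009 m and angle between rack's own z axis and vertical below 0.08 rad), for 0.2 s.
At the end, for the whole second after the job is handed in: The hood rests open by itself (1.6 rad or more), the inner cover stands straight up (1.40 to 1.74 rad), and the rack stands upright (within 0.08 rad) and at rest on the tray's floor, its centre within 85 mm of the tray's centre along the tray's length and 65 mm across it (all of step 3 and value of joint hood above 1.6 rad and value of joint cover between 1.4 and 1.74 rad and linear speed of rack below 0.03 m/s); the robot touches nothing.
It fails at once if the bottle is moved by more than 30 mm or tipped over (distance of bottle from where it was at the start of the episode above 0.03 m or angle between bottle's own z axis and vertical above 0.5 rad).
It fails at once if the jar is moved by more than 30 mm or tipped over (distance of jar from where it was at the start of the episode above 0.03 m or angle between jar's own z axis and vertical above 0.5 rad).
It fails at once if the beaker is moved by more than 30 mm or tipped over (distance of beaker from where it was at the start of the episode above 0.03 m or angle between beaker's own z axis and vertical above 0.5 rad).
It fails at once if the rack is tipped by more than 0.5 rad (about 30 degrees) (angle between rack's own z axis and vertical above 0.5 rad).
It fails at once if the rack is dropped on to the tray (it moves faster than 0.6 m/s within about 30 mm of the tray's floor) (linear speed of rack above 0.6 m/s and horizontal distance between rack and tray below 0.12 m and z of rack in the frame of tray below 0.035 m).
It also fails if it takes over 72 s, if anything falls off the work surface, if the arm or the gripper's body presses on something with over 40 N, if the wrist force passes 120 N, or if a joint passes its speed limit or range.

### The arm

A 7-joint arm with a two-finger parallel gripper is mounted at the origin on the work surface. World frame = base frame: x ahead of the robot, y to its left, z up, the work surface at z = 0. Lengths are in m, angles in rad, forces in N, time in s.
With the tool pointing down it reaches from about 0.4 to 0.85 m from the base axis. Payload 10.4 kg.
Tool frame: the origin (TCP) lies at the very end of the fingers, on their centre line; the grasp point (between the pads) lies 19 mm behind it; z points along the fingers, y is the direction in which the jaws open and shut (so a half turn about z gives the same grasp; the last joint's range is limited). The gripper opens to 87 mm and grips with 3 to 60 N. Pads are 19 mm wide; open, the fingers measure 117 mm over their backs; the gripper's body (75 mm by 190 mm) begins 51 mm behind the grasp point.
Start: joints at [-1.325, 0.332, -0.065, 1.46, 0.022, 1.35, -0.088], TCP at [0.166, 0.603, 0.223] pointing down, gripper open.
Joint ranges: [-2.6, 2.6], [-0.5, 2.12], [-1.47, 1.34], [0.16, 2.42], [-1.27, 4.41], [0.06, 2.06], [-2.6, 2.6]. Speed limits (rad/s): [2.22, 2.22, 2.79, 2.79, 3.14, 3.14, 3.14].

### API

Orientations are given as a unit quaternion [x, y, z, w].
In Python, from bench import r gives the robot as it stands.
- The arm moves only by the shell command python3 -m crank 'ROWS' [FORCE]. ROWS is JSON, a list of rows, each a list of 3 entries, a list of its own where there are three numbers: the opening, from -1 (shut) to 1 (fully open), so that 0 is half open, then the shift along the tool's x, y, z in mm, then the turn about the tool's z in degrees. A call has 1 to 12 rows; each row is the pose to reach, as a shift and turn from the pose commanded when the call began, along the tool's axes at that moment; what a row does not reach only later rows make up. A row lasts 1/12 s, in which the tool goes at most 41.7 mm and 7.16 degrees, less where a joint would pass 70% of its speed; a pose out of reach is approached as far as the arm can. A call with a gripper value outside its range is refused whole. The fingers move at their own pace and stop on an object; FORCE is the grip in N (left out, the last holds). Time passes only in rows, so rows that repeat a pose let the fingers close. It gives the time, the measured TCP pose, the force and the opening at its end, in the units of the state.
- r.read_state(): the state, without advancing time (a new reading comes with each control period).
- r.camera(name): name is "side" or "top"; returns a dict with "pixels" (420x560x3 uint8, red, green, blue), "fov_y" (degrees; the focal length in pixels is half the picture's height over the tangent of half this angle, whatever the lens; pixels are square), "cx", "cy" (the principal point, pixels), "cam_to_world" (4x4, takes a point from camera to world coordinates). Camera axes: x right, y down, z forward; pixel columns grow to the right and rows downward; lengths in m; the calibration is good to about 2 mm. A picture is of the moment at which its call begins. There is no depth.
- r.close_job(): hands the job in, once; it reports no verdict.
The state is a dict: "time": time; "joint_positions": joint angles; "joint_vel": joint speeds; "joint_torque": joint torques, N m; "ee_pos": TCP position; "eef_rot": TCP orientation; "ft_force": force on the tool from outside, world axes, zero at the start; "torque": the same for the moment, N m; "width": finger opening in m.
Only numpy, scipy, OpenCV 4.12 (cv2) and the standard library are available. Lean on these libraries where they do the work, as an engineer would, in place of code of your own. Each camera call takes 0.05 s, during which the arm holds its last target.

## Working session

There is one attempt and no reset: what is moved stays moved. The work goes in short steps, Python scripts to look and compute and a shell command to move; the robot and the scene stay as the last step left them, time stands still between calls to the robot, and variables do not carry over. Pictures are saved under pics/ and viewed, and the job is handed in when it is done.

```bash
ls; mkdir -p pics
python3 - <<'E'
from bench import r
import cv2,numpy as np
for n in("side","top"):
    c=r.camera(n); cv2.imwrite(f"pics/{n}0.png",c["pixels"][:,:,::-1]); print(n,c["fov_y"],c["cx"],c["cy"],np.round(c["cam_to_world"],4).tolist())
print(r.read_state())
E
```

```text
pics
side 50.75779086487334 278.0294290952056 211.62049615394582 [[-0.9989, -0.0402, 0.0225, 0.5394], [-0.0433, 0.6505, -0.7583, 0.8149], [0.0158, -0.7584, -0.6516, 0.7908], [0.0, 0.0, 0.0, 1.0]]
top 44.859700861195805 280.6500599137219 212.44582169010798 [[-0.0269, -0.9888, 0.1466, 0.3748], [-0.9996, 0.0278, 0.0039, 0.0234], [-0.0079, -0.1465, -0.9892, 1.5352], [0.0, 0.0, 0.0, 1.0]]
{'time': 0.1, 'joint_positions': array([-1.32459994,  0.33280518, -0.06470759,  1.46083118,  0.02162349,
        1.34991006, -0.0885077 ]), 'joint_vel': array([ 6.18954076e-04, -1.79439203e-04, -9.87085094e-05, -3.05914552e-03,
        1.77431219e-04,  1.83110291e-03, -4.23216073e-04]), 'joint_torque': array([ 1.14459199e-03, -6.24555087e+01,  2.44743837e-02, -3.90711021e+01,
       -6.13647443e-02,  3.65679734e-02,  5.28902558e-05]), 'ee_pos': array([0.16589856, 0.60222896, 0.2218482 ]), 'eef_rot': array([ 1.33982382e-01,  9.90983514e-01, -6.27054194e-04, -4.60278696e-05]), 'ft_force': array([ 0.89152705, -0.08140264,  0.34037027]), 'torque': array([-0.01085484,  0.01922818, -0.00882503]), 'width': 0.08718194593069604}
```

View pics/side0.png

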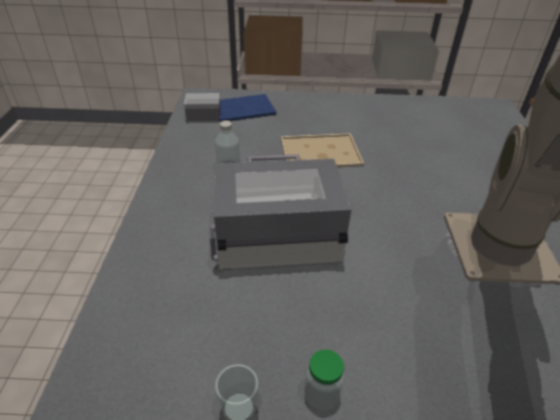

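View pics/top0.png

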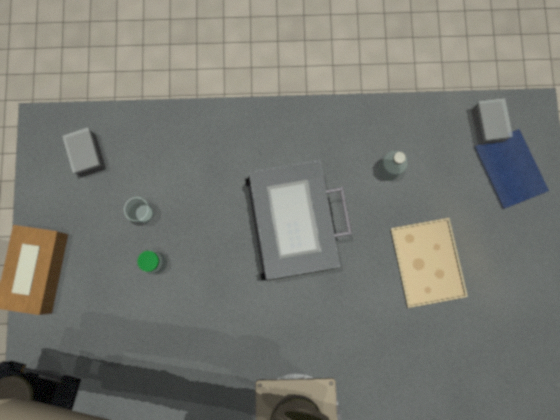

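```bash
cat > h.py <<'E'
import numpy as np,cv2
from bench import r
def ray(c,u,v):
    f=210/np.tan(np.radians(c["fov_y"]/2)); T=np.array(c["cam_to_world"])
    d=T[:3,:3]@np.array([(u-c["cx"])/f,(v-c["cy"])/f,1]); return T[:3,3],d
def onz(c,u,v,z):
    o,d=ray(c,u,v); return o+d*(z-o[2])/d[2]
def proj(c,p):
    f=210/np.tan(np.radians(c["fov_y"]/2)); T=np.array(c["cam_to_world"])
    q=T[:3,:3].T@(np.array(p)-T[:3,3]); return c["cx"]+f*q[0]/q[2],c["cy"]+f*q[1]/q[2]
def snap(n,name,box=None,k=1):
    c=r.camera(n); im=c["pixels"][:,:,::-1].copy()
    if box: x0,y0,x1,y1=box; im=cv2.resize(im[y0:y1,x0:x1],None,fx=k,fy=k,interpolation=cv2.INTER_CUBIC)
    cv2.imwrite(f"pics/{name}.png",im); return c
E
python3 - <<'E'
from h import *
c=snap("top","t1",(235,145,365,295),4)
s=snap("side","s1",(200,110,380,280),4)
for n,cc in(("top",c),("side",s)):
    im=cc["pixels"]; hsv=cv2.cvtColor(im,cv2.COLOR_RGB2HSV)
    m=cv2.inRange(hsv,(10,40,120),(30,160,255))
    if n=="top": m[:,:380]=0
    cs,_=cv2.findContours(m,cv2.RETR_EXTERNAL,cv2.CHAIN_APPROX_NONE)
    k=max(cs,key=cv2.contourArea); R=cv2.minAreaRect(k); b=cv2.boxPoints(R); print(n,R)
    if n=="top":
        P=[onz(cc,u,v,.012) for u,v in b]; print(np.round(P,3)); print(np.mean(P,0),[np.linalg.norm(P[i]-P[i-1]) for i in range(4)])
E
```

```text
top ((428.67315673828125, 262.1414794921875), (83.25289154052734, 61.6015510559082), 77.90524291992188)
[[ 0.544 -0.298  0.012]
 [ 0.579 -0.481  0.012]
 [ 0.335 -0.514  0.012]
 [ 0.303 -0.335  0.012]]
[ 0.44022859 -0.40697293  0.012     ] [np.float64(0.2446671375820641), np.float64(0.18674853706508343), np.float64(0.24551107351110207), np.float64(0.18237176757986023)]
side ((321.921630859375, 149.77630615234375), (31.149656295776367, 80.96186065673828), 87.39744567871094)
```

View pics/t1.png

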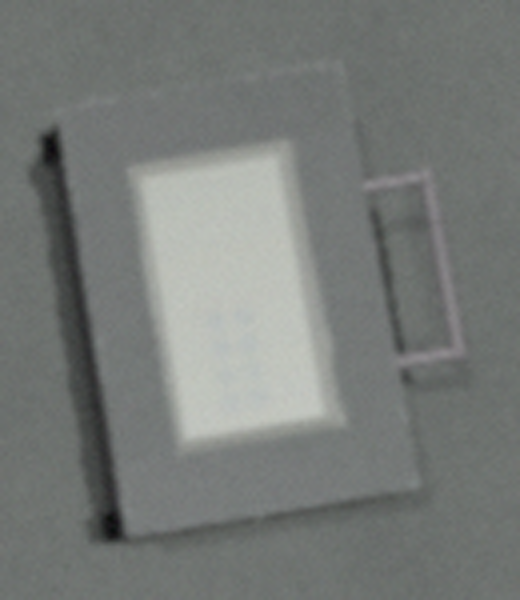

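View pics/s1.png

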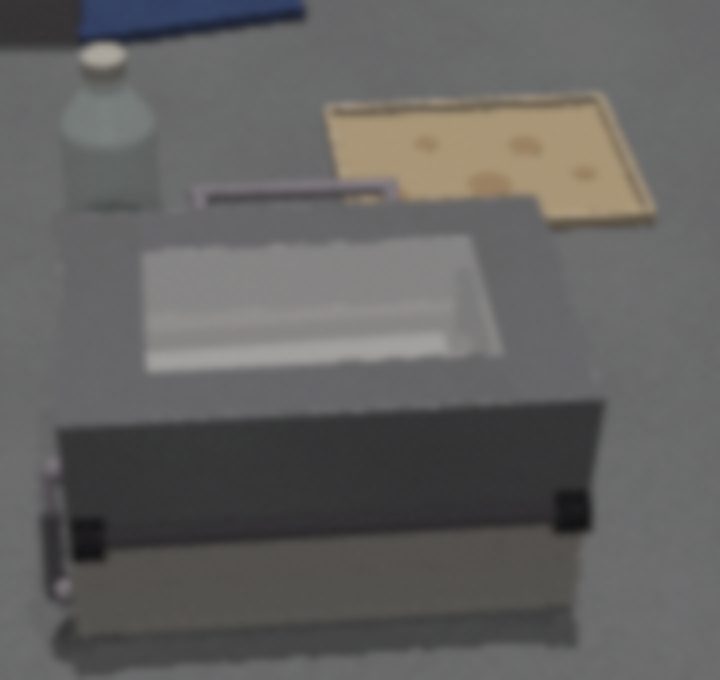

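Run:
```python
from h import *
c=r.camera("top")
P=lambda x,y,z:onz(c,235+x/4-.375,145+y/4-.375,z)
a=P(430,172,.145);b=P(461,352,.145);print("bar",a,b,(a+b)/2,np.linalg.norm(a-b),np.degrees(np.arctan2(*(a-b)[[1,0]])))
Q=[P(*q,.165) for q in((60,110),(342,65),(418,485),(125,535))]
print(np.round(Q,4),np.mean(Q,0),[np.linalg.norm(Q[i]-Q[i-1]) for i in range(4)])
for i,j in((0,3),(1,2)): print(np.degrees(np.arctan2(*(Q[i]-Q[j])[[1,0]])))
for i,j in((0,1),(3,2)): print(np.degrees(np.arctan2(*(Q[i]-Q[j])[[1,0]]))-90)
for n,(u,v,z) in dict(bottle=(399,157,.15),jar=(149,261,.1),beaker=(138,211,.045)).items(): print(n,onz(c,u,v,z))
```

```text
bar [ 0.64586188 -0.14383062  0.145     ] [ 0.51965458 -0.15945738  0.145     ] [ 0.58275823 -0.151644    0.145     ] 0.12717105727256448 7.058334098326963
[[ 0.6927  0.1113  0.165 ]
 [ 0.7189 -0.0841  0.165 ]
 [ 0.4289 -0.1239  0.165 ]
 [ 0.401   0.0731  0.165 ]] [ 0.56038817 -0.00590668  0.165     ] [np.float64(0.29413304461291395), np.float64(0.1971039030068832), np.float64(0.2926553058230831), np.float64(0.1989125742411418)]
7.463043916400697
7.8152018543588015
7.63488775410903
8.06058337627718
bottle [ 0.72737357 -0.30572332  0.15      ]
jar [0.45976055 0.40364003 0.1       ]
beaker [0.61199721 0.45256234 0.045     ]
```

```bash
cat >> h.py <<'E'
from scipy.spatial.transform import Rotation as R
C=np.array([.5605,-.005,0]); YAW=7.7
_c,_s=np.cos(np.radians(YAW)),np.sin(np.radians(YAW)); X=np.array([_c,_s,0]);Y=np.array([-_s,_c,0]);Z=np.array([0,0,1.])
def W(x,y,z): return C+X*x+Y*y+Z*z
def plan(p,ang=None):
    s=r.read_state(); M=R.from_quat(s["eef_rot"]).as_matrix()
    d=M.T@(np.array(p)-s["ee_pos"])*1000
    a=np.degrees(np.arctan2(M[1,1],M[0,1])); t=None
    if ang is not None: t=-((ang-a+90)%180-90)
    print("t",round(s["time"],2),"tcp",np.round(s["ee_pos"],4),"yang",round(a,1),"tilt",np.round(M[2],3),"w",round(s["width"],4),"F",np.round(s["ft_force"],1),"q",np.round(s["joint_positions"],2)); print("shift",np.round(d,1),"turn",t)
E
python3 - <<'E'
from h import *
plan([.5815,-.158,.25],97.7)
E
```

```text
t 0.25 tcp [0.1659 0.6024 0.2222] yang 74.6 tilt [-0.    -0.001 -1.   ] w 0.0872 F [ 0.5  0.5 -0.6] q [-1.32  0.33 -0.06  1.46  0.02  1.35 -0.09]
shift [-602.6 -622.8  -27.4] turn -23.09832650350677
```

```bash
python3 -m crank '[[0,[0,0,-40],0],[0,[-602,-623,-40],-23],[0,[-602,-623,-40],-23],[0,[-602,-623,-40],-23],[0,[-602,-623,-40],-23],[0,[-602,-623,-40],-23],[0,[-602,-623,-40],-23],[0,[-602,-623,-40],-23],[0,[-602,-623,-40],-23],[0,[-602,-623,-40],-23],[0,[-602,-623,-40],-23],[0,[-602,-623,-40],-23]]' 40; python3 -c "
from h import *
plan([.5815,-.158,.25],97.7)"
```

```text
time: 1.25
ee_pos: [0.386, 0.1983, 0.2627]
eef_rot: [-0.066, 0.998, 0.0, 0.0]
ft_force: [0.2, 0.4, 0.3]
width: 0.0441
t 1.25 tcp [0.386  0.1983 0.2627] yang 97.6 tilt [-0.     0.001 -1.   ] w 0.0441 F [0.2 0.4 0.3] q [-0.85 -0.13  0.25  1.88  0.03  1.39  1.09]
shift [-146.7 -379.    12.5] turn -0.09740342707070226
```

```bash
python3 -m crank '[[0,[-147,-379,12],0],[0,[-147,-379,12],0],[0,[-147,-379,12],0],[0,[-147,-379,12],0],[0,[-147,-379,12],0],[0,[-147,-379,12],0],[0,[-147,-379,12],0],[0,[-147,-379,12],0],[0,[-147,-379,12],0],[0,[-147,-379,12],0],[0,[-147,-379,12],0],[0,[-147,-379,12],0]]'; python3 -c "
from h import *
plan([.581,-.156,.126],97.7)
snap('top','t2',(260,120,400,300),4);snap('side','s2',(180,60,360,200),4)"
```

```text
time: 2.25
ee_pos: [0.5811, -0.1579, 0.2498]
eef_rot: [-0.065, 0.998, -0.001, -0.001]
ft_force: [-0.3, 0.2, -0.2]
width: 0.0435
t 2.25 tcp [ 0.5811 -0.1579  0.2498] yang 97.4 tilt [ 0.002 -0.001 -1.   ] w 0.0435 F [-0.3  0.2 -0.2] q [-0.37  0.31  0.71  1.52 -0.2   1.39  2.05]
shift [ -0.4   2.  123.7] turn -0.29522363779743444
```

View pics/t2.png

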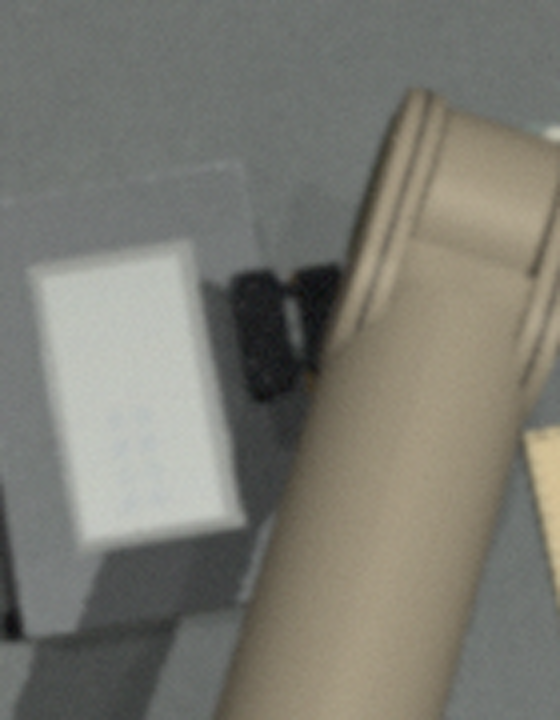

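View pics/s2.png

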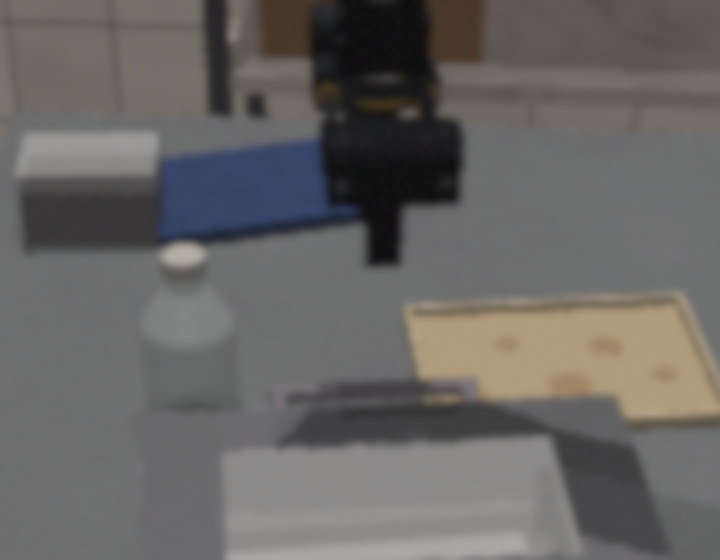

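```bash
python3 -m crank '[[0,[0,2,30],0],[0,[0,2,60],0],[0,[0,2,80],0],[0,[0,2,95],0],[0,[0,2,108],0],[0,[0,2,118],0],[0,[0,2,124],0],[0,[0,2,124],0],[0,[0,2,124],0]]' 40; python3 -c "
from h import *
plan([.581,-.156,.126],97.7)
snap('side','s3',(180,60,360,200),4)"
```

```text
time: 3.1
ee_pos: [0.5813, -0.1538, 0.127]
eef_rot: [-0.066, 0.998, 0.0, 0.0]
ft_force: [0.8, -0.3, 0.0]
width: 0.0436
t 3.1 tcp [ 0.5813 -0.1538  0.127 ] yang 97.6 tilt [-0.001  0.    -1.   ] w 0.0436 F [ 0.8 -0.3  0. ] q [-0.35  0.4   0.67  1.68 -0.27  1.16  2.1 ]
shift [ 0.6 -2.2  1. ] turn -0.0846826355922019
```

View pics/s3.png

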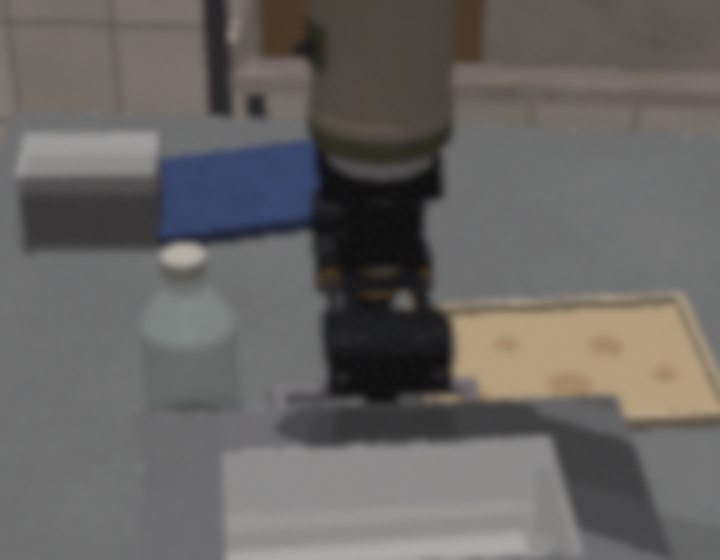

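Fingers straddle the bar near its middle (gripper at px ~(275,155), bar ends ~(250,159) and (298,157)). Close.

```bash
python3 -m crank '[[-1,[0,0,1],0],[-1,[0,0,1],0],[-1,[0,0,1],0],[-1,[0,0,1],0],[-1,[0,0,1],0],[-1,[0,0,1],0]]' 40; python3 -c "
from h import *
plan([.581,-.156,.126],97.7)
s=r.read_state()
print((s['ee_pos']-C)@X,(s['ee_pos']-C)@Y)
a0=np.arctan2(60,-250);rr=np.hypot(250,60)
for th in np.arange(0.1,1.71,.1):
  a=a0-th;print(round(th,2),np.round([rr*np.cos(a)+250,rr*np.sin(a)-60],0))"
```

```text
time: 3.65
ee_pos: [0.5808, -0.1508, 0.1254]
eef_rot: [-0.067, 0.998, 0.002, -0.001]
ft_force: [-8.0, 19.7, 10.3]
width: 0.0116
t 3.65 tcp [ 0.5808 -0.1508  0.1254] yang 97.7 tilt [ 0.001  0.005 -1.   ] w 0.0116 F [-8.  19.7 10.3] q [-0.35  0.41  0.67  1.68 -0.27  1.16  2.1 ]
shift [ 0.5 -5.2 -0.6] turn 0.006612134729522268
0.0005638214520886261 -0.14715304572592175
0.1 [ 7. 25.]
0.2 [17. 48.]
0.3 [29. 71.]
0.4 [43. 93.]
0.5 [ 59. 113.]
0.6 [ 78. 131.]
0.7 [ 97. 147.]
0.8 [119. 161.]
0.9 [142. 173.]
1.0 [165. 183.]
1.1 [190. 190.]
1.2 [215. 195.]
1.3 [241. 197.]
1.4 [267. 197.]
1.5 [292. 194.]
1.6 [317. 188.]
1.7 [342. 180.]
```

```bash
python3 -m crank '[[-1,[0,4,-6],0],[-1,[0,8,-14],0],[-1,[0,11,-25],0],[-1,[0,16,-36],0],[-1,[0,21,-48],0],[-1,[0,27,-59],0],[-1,[0,33,-71],0],[-1,[0,40,-82],0],[-1,[0,47,-93],0],[-1,[0,55,-103],0],[-1,[0,63,-113],0],[-1,[0,63,-113],0]]' 40; python3 -c "
from h import *
plan([.581,-.156,.126],97.7)
s=r.read_state()
print((s['ee_pos']-C)@X,(s['ee_pos']-C)@Y)
snap('side','s4')"
```

```text
time: 4.65
ee_pos: [0.5724, -0.0914, 0.2408]
eef_rot: [-0.066, 0.998, -0.0, 0.0]
ft_force: [-0.6, -5.3, 0.4]
width: 0.0108
t 4.65 tcp [ 0.5724 -0.0914  0.2408] yang 97.6 tilt [-0.    -0.001 -1.   ] w 0.0108 F [-0.6 -5.3  0.4] q [-0.49  0.25  0.69  1.59 -0.16  1.36  1.92]
shift [ 1.000e-01 -6.500e+01  1.149e+02] turn -0.09269401023392732
0.00021283029152162857 -0.08726347488115557
```

View pics/s4.png

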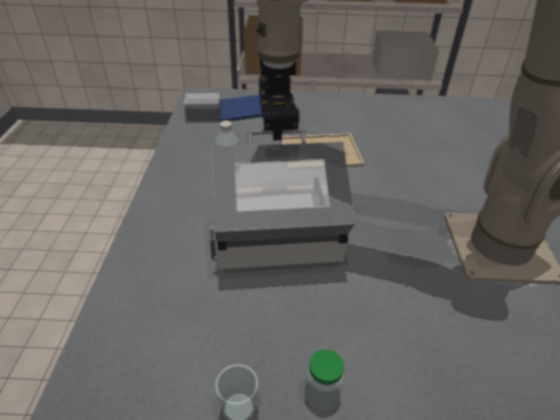

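```bash
python3 -m crank '[[-1,[0,8,-9],0],[-1,[0,18,-18],0],[-1,[0,27,-26],0],[-1,[0,37,-34],0],[-1,[0,48,-41],0],[-1,[0,59,-48],0],[-1,[0,71,-54],0],[-1,[0,82,-60],0],[-1,[0,94,-65],0],[-1,[0,106,-70],0],[-1,[0,118,-73],0],[-1,[0,130,-77],0]]' 40; python3 -c "
from h import *
plan([.581,-.156,.126],97.7)
s=r.read_state()
print((s['ee_pos']-C)@X,(s['ee_pos']-C)@Y)
snap('side','s5')"
```

```text
time: 5.7
ee_pos: [0.5546, 0.0365, 0.3173]
eef_rot: [-0.065, 0.998, -0.0, -0.0]
ft_force: [-4.9, -2.1, -1.5]
width: 0.011
t 5.7 tcp [0.5546 0.0365 0.3173] yang 97.5 tilt [ 0.001 -0.    -1.   ] w 0.011 F [-4.9 -2.1 -1.5] q [-0.69  0.15  0.61  1.52 -0.09  1.5   1.63]
shift [  -1.1 -194.2  191.3] turn -0.19303500127644213
-0.0002888086465627096 0.041911806048784465
```

View pics/s5.png

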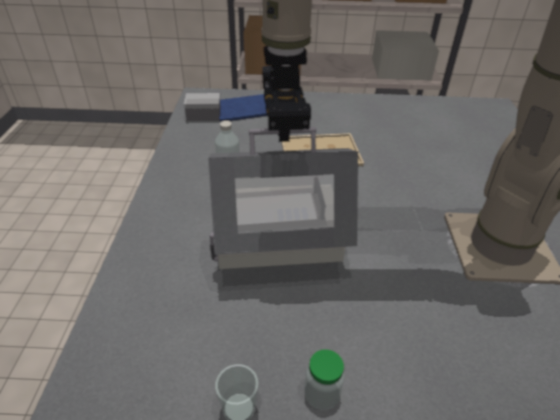

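```bash
python3 -m crank '[[-1,[0,12,-3],0],[-1,[0,25,-5],0],[-1,[0,38,-6],0],[-1,[0,51,-7],0],[-1,[0,64,-7],0],[-1,[0,77,-7],0],[-1,[0,89,-6],0],[-1,[0,102,-4],0],[-1,[0,108,-3],0],[0,[0,108,-3],0],[0,[0,108,-3],0],[0,[0,108,-3],0]]' 40; python3 -c "
from h import *
plan([.581,-.156,.126],97.7)
s=r.read_state()
print((s['ee_pos']-C)@X,(s['ee_pos']-C)@Y)
snap('side','s6')"
```

```text
time: 6.75
ee_pos: [0.541, 0.1447, 0.3187]
eef_rot: [-0.066, 0.998, 0.0, -0.0]
ft_force: [-0.0, 3.0, -2.3]
width: 0.0235
t 6.75 tcp [0.541  0.1447 0.3187] yang 97.6 tilt [ 0.     0.001 -1.   ] w 0.0235 F [-0.   3.  -2.3] q [-0.81  0.16  0.54  1.5  -0.08  1.5   1.43]
shift [ 2.000e-01 -3.035e+02  1.925e+02] turn -0.08088577384718576
0.0007617952600096879 0.15098684036901788
```

View pics/s6.png

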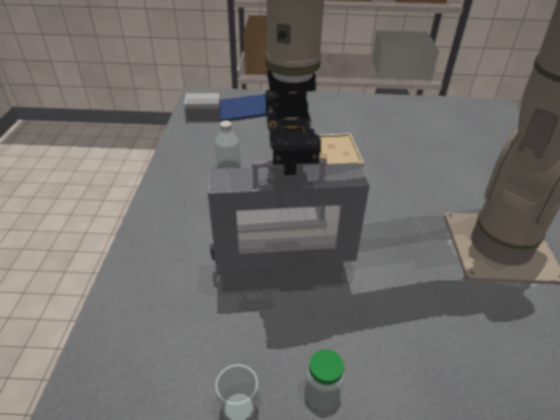

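```bash
python3 -m crank '[[0.2,[0,0,0],0],[0.2,[0,8,-10],0],[0.2,[0,10,-30],0],[0.2,[0,10,-50],0],[0.2,[0,10,-70],0],[0.2,[0,0,-85],0],[0.2,[0,-30,-85],0],[0.2,[0,-60,-85],0],[0.2,[0,-60,-85],0]]' 40; python3 -c "
from h import *
plan(W(-.108,0,.25),187.7)
s=r.read_state()
print((s['ee_pos']-C)@X,(s['ee_pos']-C)@Y)
snap('side','s7')
snap('top','t7')"
```

```text
time: 7.55
ee_pos: [0.5501, 0.0778, 0.4056]
eef_rot: [-0.062, 0.998, -0.001, 0.002]
ft_force: [0.9, -1.4, 0.1]
width: 0.0523
t 7.55 tcp [0.5501 0.0778 0.4056] yang 97.1 tilt [-0.003 -0.002 -1.   ] w 0.0523 F [ 0.9 -1.4  0.1] q [-0.73  0.15  0.59  1.34 -0.08  1.68  1.54]
shift [108.3 -84.2 155.5] turn 89.37624903615614
0.0007727393034140243 0.08340674938638469
```

View pics/s7.png

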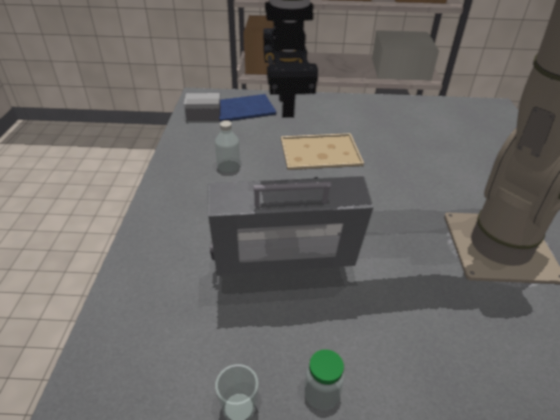

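View pics/t7.png

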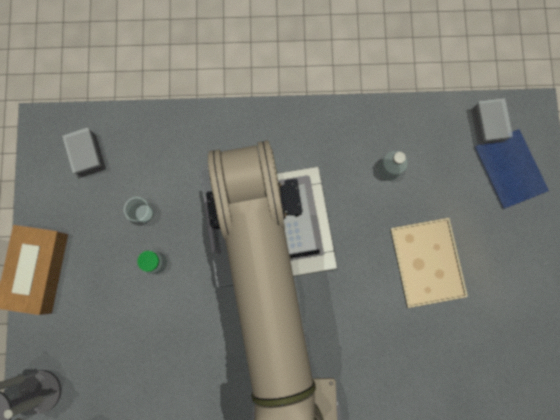

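```bash
python3 -m crank '[[0,[50,-360,0],90],[0,[50,-360,0],90],[0,[50,-360,0],90],[0,[50,-360,0],90],[0,[50,-360,0],90],[0,[50,-360,0],90],[0,[50,-360,0],90],[0,[50,-360,0],90],[0,[50,-360,0],90],[0,[50,-360,0],90],[0,[50,-360,0],90],[0,[50,-360,0],90]]' 40; python3 -c "
from h import *
plan(W(-.108,0,.25),187.7)
snap('side','s8',(190,140,390,290),4)
snap('top','t8',(210,140,360,290),4)"
```

```text
time: 8.65
ee_pos: [0.5477, -0.2783, 0.4036]
eef_rot: [0.634, 0.773, -0.0, -0.0]
ft_force: [-0.2, 0.1, -0.3]
width: 0.0437
t 8.65 tcp [ 0.5477 -0.2783  0.4036] yang 11.3 tilt [-0. -0. -1.] w 0.0437 F [-0.2  0.1 -0.3] q [-0.28  0.4   1.    1.19 -0.34  1.73  0.83]
shift [272.3 -41.7 153.6] turn 3.5860745055117604
```

View pics/s8.png

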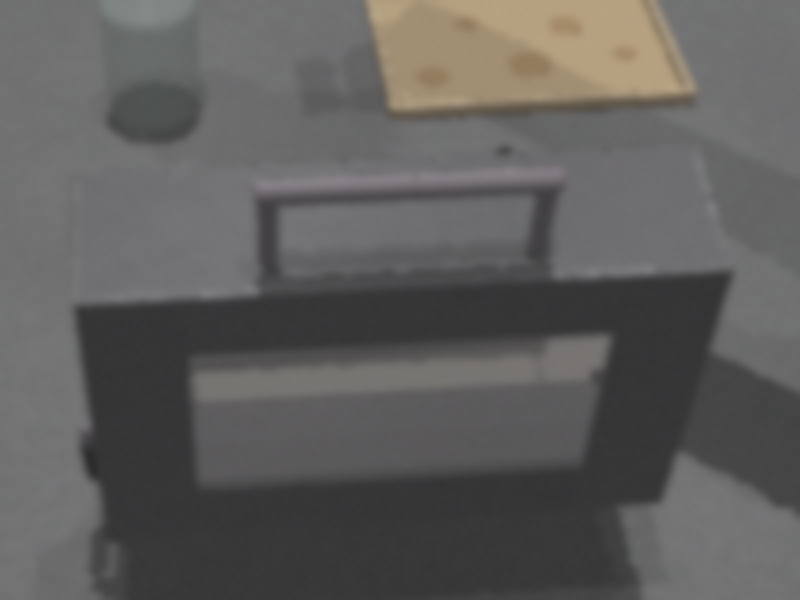

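View pics/t8.png

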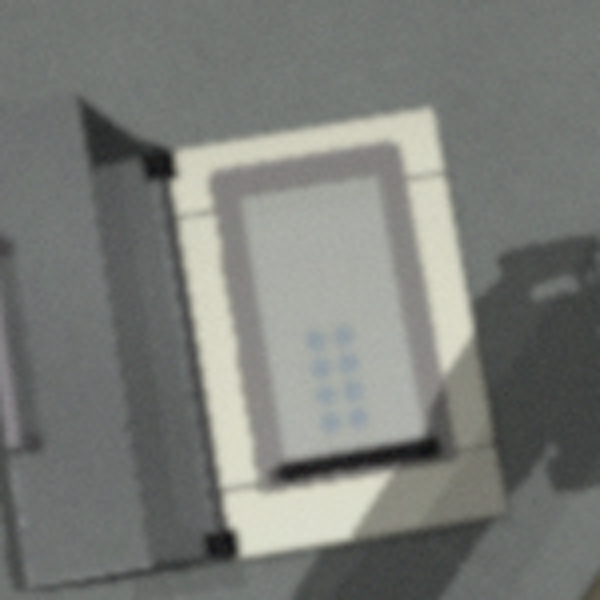

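Run:
```python
from h import *
c=r.camera("top")
P=lambda x,y,z:onz(c,210+x/4-.375,140+y/4-.375,z)
loc=lambda p:np.round([(p-C)@X,(p-C)@Y],4)
a=P(276,472,.132);b=P(436,447,.132);print("bar",a,b,(a+b)/2,np.linalg.norm(a-b),loc((a+b)/2),np.degrees(np.arctan2(*(b-a)[[1,0]])))
Q=[P(*q,.085) for q in((172,150),(434,108),(505,515),(235,558))]
print(np.mean(Q,0),loc(np.mean(Q,0)),[np.linalg.norm(Q[i]-Q[i-1]) for i in range(4)])
for i,j in((0,3),(1,2)): print(np.degrees(np.arctan2(*(Q[i]-Q[j])[[1,0]])))
caps=[P(*q,.082) for q in((316,340),(344,335),(320,367),(348,362),(325,394),(353,390),(331,422),(358,416))]
print(np.mean(caps,0),loc(np.mean(caps,0)))
d=np.mean([caps[0],caps[1]],0)-np.mean([caps[6],caps[7]],0);print(np.linalg.norm(d),np.degrees(np.arctan2(d[1],d[0])))
hc=[P(*q,.088) for q in((212,175),(400,148))];print('cover far',[loc(h) for h in hc])
```

```text
bar [0.45736121 0.03789068 0.132     ] [ 0.47152069 -0.07274906  0.132     ] [ 0.46444095 -0.01742919  0.132     ] 0.11154211789216355 [-0.0969  0.0006] -82.70703126170665
[ 0.5609013  -0.00749339  0.085     ] [ 0.0001 -0.0025] [np.float64(0.29837162348396795), np.float64(0.19352868563764025), np.float64(0.29918009298506004), np.float64(0.19354481985236377)]
7.5072175327859005
7.510415543645649
[ 0.52622553 -0.00700443  0.082     ] [-0.0342  0.0026]
0.05960547020964243 8.285304885673016
cover far [array([0.1258, 0.0678]), array([ 0.1234, -0.07  ])]
```

```bash
python3 -m crank '[[0,[272,-30,60],4],[0,[272,-30,60],4],[0,[272,-30,60],4],[0,[272,-30,60],4],[0,[272,-30,60],4],[0,[272,-30,100],4],[0,[272,-30,140],4],[0,[272,-30,170],4],[0,[272,-30,170],4],[0,[272,-30,170],4],[0,[272,-30,170],4]]' 40; python3 -c "
from h import *
plan([.4645,-.0175,.113],187.5)
snap('top','t9',(210,140,360,290),4);snap('side','s9',(190,60,390,210),4)"
```

```text
time: 9.72
ee_pos: [0.4625, -0.0179, 0.234]
eef_rot: [0.657, 0.754, -0.001, -0.0]
ft_force: [0.7, -0.3, 1.0]
width: 0.0435
t 9.72 tcp [ 0.4625 -0.0179  0.234 ] yang 7.9 tilt [-0.    -0.001 -1.   ] w 0.0435 F [ 0.7 -0.3  1. ] q [-0.95 -0.11  0.85  1.89  0.09  1.33  0.01]
shift [  0.2   2.1 121. ] turn 0.41386425965157514
```

View pics/t9.png

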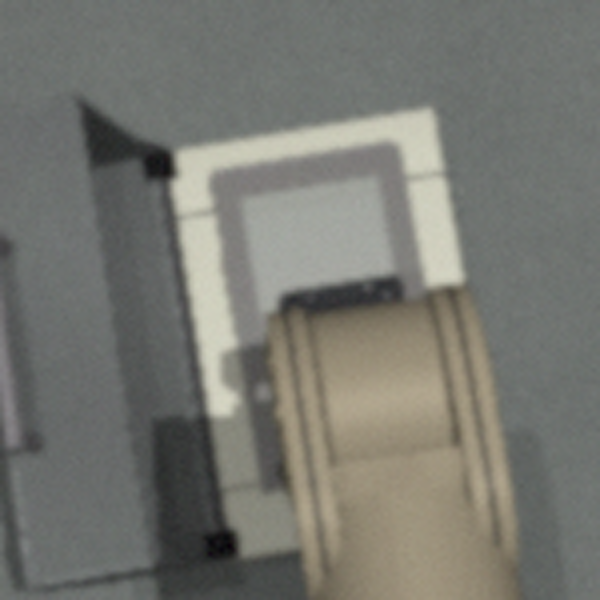

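View pics/s9.png

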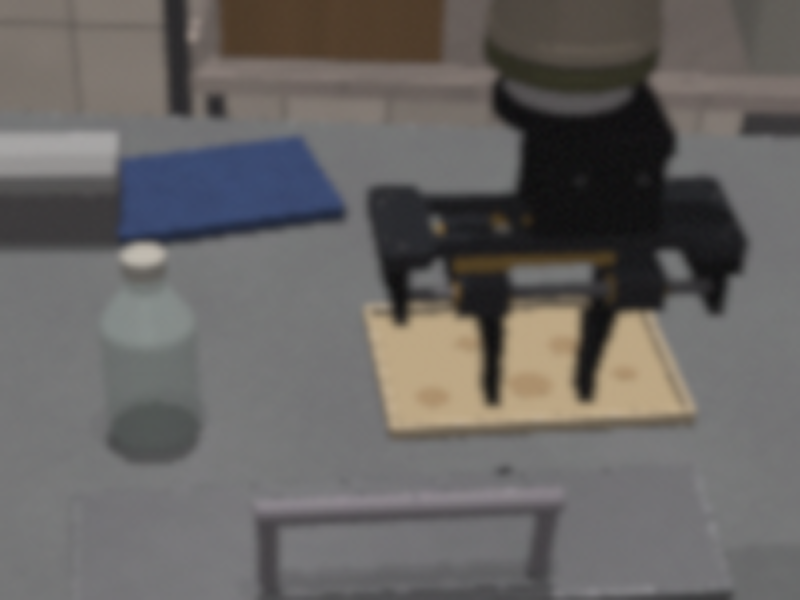

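```bash
python3 -m crank '[[0,[0,2,30],0],[0,[0,2,60],0],[0,[0,2,85],0],[0,[0,2,100],0],[0,[0,2,112],0],[0,[0,2,120],0],[0,[0,2,120],0],[-1,[0,2,120],0],[-1,[0,2,120],0],[-1,[0,2,120],0],[-1,[0,2,120],0],[-1,[0,2,120],0]]' 40; python3 -c "
from h import *
plan([.4645,-.0175,.113],187.5)
a0=np.arctan2(46,-224);rr=np.hypot(46,224)
for th in np.arange(0.1,1.63,.1):
  a=a0-th;print(round(th,2),np.round([rr*np.cos(a)+224,rr*np.sin(a)-46],0))"
```

```text
time: 10.82
ee_pos: [0.4652, -0.0178, 0.114]
eef_rot: [0.658, 0.753, 0.0, 0.0]
ft_force: [-0.7, 0.3, -0.1]
width: 0.0182
t 10.82 tcp [ 0.4652 -0.0178  0.114 ] yang 7.7 tilt [ 0.001  0.001 -1.   ] w 0.0182 F [-0.7  0.3 -0.1] q [-0.92  0.08  0.91  2.04 -0.07  1.06  0.15]
shift [ 0.4 -0.6  1. ] turn 0.16530643318674265
0.1 [ 6. 22.]
0.2 [14. 44.]
0.3 [24. 64.]
0.4 [36. 84.]
0.5 [ 49. 102.]
0.6 [ 65. 118.]
0.7 [ 82. 133.]
0.8 [101. 147.]
0.9 [121. 158.]
1.0 [142. 167.]
1.1 [163. 174.]
1.2 [186. 179.]
1.3 [208. 182.]
1.4 [231. 183.]
1.5 [254. 181.]
1.6 [277. 177.]
```

```bash
python3 -m crank '[[-1,[0,0,0],0],[-1,[0,0,0],0],[-1,[0,0,0],0],[-1,[0,0,0],0]]' 40; python3 -c "
from h import *
plan([.4645,-.0175,.113],187.5)"
```

```text
time: 11.15
ee_pos: [0.466, -0.0177, 0.1141]
eef_rot: [0.658, 0.753, 0.001, 0.001]
ft_force: [5.1, -0.1, -1.1]
width: 0.0103
t 11.15 tcp [ 0.466  -0.0177  0.1141] yang 7.7 tilt [-0.     0.003 -1.   ] w 0.0103 F [ 5.1 -0.1 -1.1] q [-0.92  0.08  0.91  2.04 -0.07  1.05  0.15]
shift [ 0.4 -1.5  1.1] turn 0.1791182294120972
```

```bash
python3 -m crank '[[-1,[0,2,-8],0],[-1,[0,5,-16],0],[-1,[0,8,-27],0],[-1,[0,12,-38],0],[-1,[0,18,-50],0],[-1,[0,24,-62],0],[-1,[0,31,-74],0],[-1,[0,39,-86],0],[-1,[0,48,-98],0],[-1,[0,57,-108],0],[-1,[0,67,-118],0],[-1,[0,74,-125],0]]' 40; python3 -c "
from h import *
plan([.4645,-.0175,.113],187.5);snap('top','t10')"
```

```text
time: 12.15
ee_pos: [0.5419, -0.007, 0.2364]
eef_rot: [0.658, 0.753, 0.001, 0.004]
ft_force: [42.5, 1.2, -57.2]
width: 0.0099
t 12.15 tcp [ 0.5419 -0.007   0.2364] yang 7.8 tilt [-0.004  0.007 -1.   ] w 0.0099 F [ 42.5   1.2 -57.2] q [-0.89  0.17  0.92  1.71 -0.14  1.33  0.19]
shift [  0.5 -79.  122.9] turn 0.2626698269629628
```

View pics/t10.png

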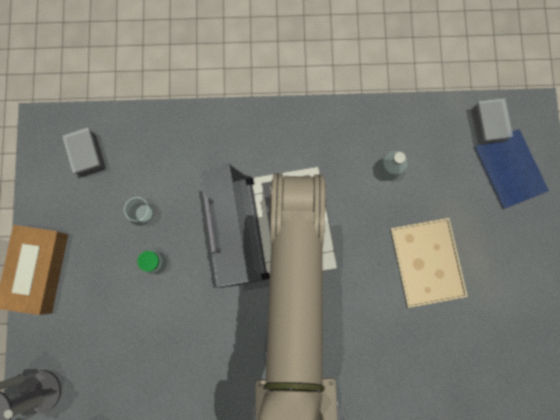

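```bash
python3 -c "
from h import *
c=snap('side','s10',(190,60,390,210),4);snap('top','t11',(230,140,350,290),4)
plan([.4645,-.0175,.113],187.5)
print(r.read_state()['torque'])"
```

```text
t 12.3 tcp [ 0.5417 -0.007   0.2361] yang 7.7 tilt [-0.004  0.007 -1.   ] w 0.0096 F [ 37.    2.4 -45.4] q [-0.89  0.17  0.92  1.71 -0.14  1.33  0.19]
shift [  0.5 -78.7 122.6] turn 0.2425321894265835
[ 0.30572172 -7.57041184  0.04347615]
```

View pics/s10.png

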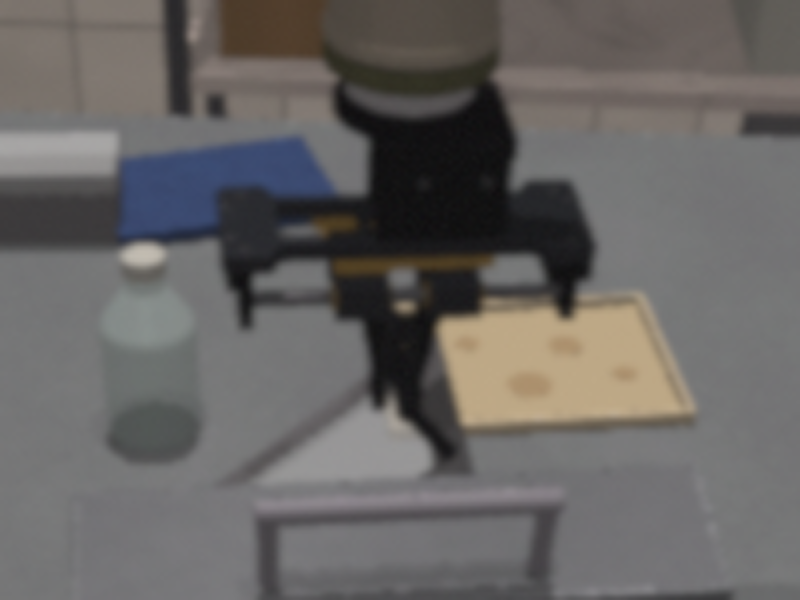

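View pics/t11.png

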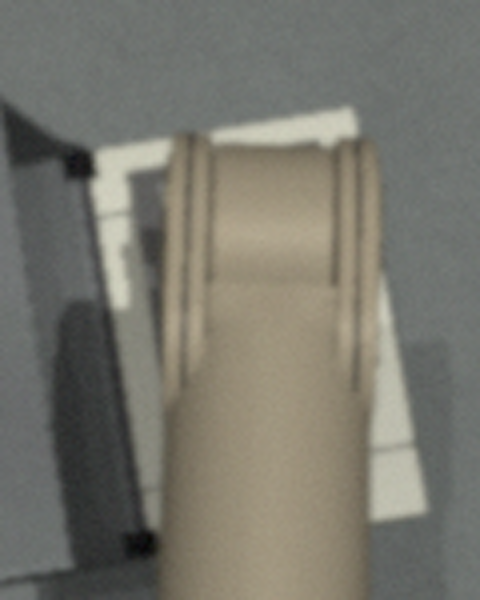

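```bash
python3 -m crank '[[-1,[0,1,1],0],[-1,[0,2,2],0],[-1,[0,3,3],0],[-1,[0,3,3],0]]' 40; python3 -c "
from h import *
plan([.4645,-.0175,.113],187.5)
c=r.camera('side');print(proj(c,W(.0245,0.07,.252)))
for th in (.5,.6,.7,.8,.9):
  e=232; print(th,[np.round([(proj(c,W(.127-q*np.cos(th),-.07*0+yy,.086+q*np.sin(th)))[i]-(190,60)[i])*4 for i in (0,1)]) for q in (100,232) for yy in (-.07,.07) for q in [q/1000]])
"
```

```text
time: 12.63
ee_pos: [0.541, -0.0071, 0.2351]
eef_rot: [0.658, 0.753, -0.0, -0.0]
ft_force: [2.7, 2.8, -5.3]
width: 0.0096
t 12.63 tcp [ 0.541  -0.0071  0.2351] yang 7.7 tilt [ 0.    -0.001 -1.   ] w 0.0096 F [ 2.7  2.8 -5.3] q [-0.88  0.18  0.92  1.7  -0.14  1.33  0.2 ]
shift [-1.000e-01 -7.710e+01  1.222e+02] turn 0.19668486621617376
(np.float64(272.1926575688527), np.float64(173.5749216778177))
0.5 [array([285., 478.]), array([149., 696.]), array([476., 386.]), array([149., 696.])]
0.6 [array([277., 467.]), array([149., 696.]), array([458., 358.]), array([149., 696.])]
0.7 [array([267., 457.]), array([149., 696.]), array([436., 333.]), array([149., 696.])]
0.8 [array([256., 448.]), array([149., 696.]), array([411., 309.]), array([149., 696.])]
0.9 [array([243., 440.]), array([149., 696.]), array([382., 286.]), array([149., 696.])]
```

```bash
python3 -c "
from h import *
c=snap('side','s11',(190,60,390,210),4)
for th in (.4,.5,.6,.7,.8,.9):
  o=[]
  for q in (.1,.232):
    for yy in (-.07,.07):
      u,v=proj(c,W(.127-q*np.cos(th),yy,.086+q*np.sin(th)));o.append((int((u-190)*4),int((v-60)*4)))
  a=np.arctan2(46,-224)-th;rr=.2287
  for yy in(-.05,.05):
      u,v=proj(c,W(.127+rr*np.cos(a),yy,.086+rr*np.sin(a)));o.append((int((u-190)*4),int((v-60)*4)))
  print(th,o)
"
```

```text
0.4 [(292, 489), (308, 638), (490, 413), (528, 557), (457, 379), (482, 480)]
0.5 [(285, 478), (301, 626), (476, 385), (513, 528), (435, 353), (459, 454)]
0.6 [(276, 467), (291, 615), (458, 358), (493, 500), (409, 329), (431, 430)]
0.7 [(266, 457), (280, 605), (436, 332), (469, 474), (380, 308), (400, 407)]
0.8 [(255, 448), (268, 595), (410, 308), (441, 449), (348, 288), (365, 388)]
0.9 [(243, 439), (254, 587), (381, 286), (409, 426), (313, 272), (327, 371)]
```

View pics/s11.png

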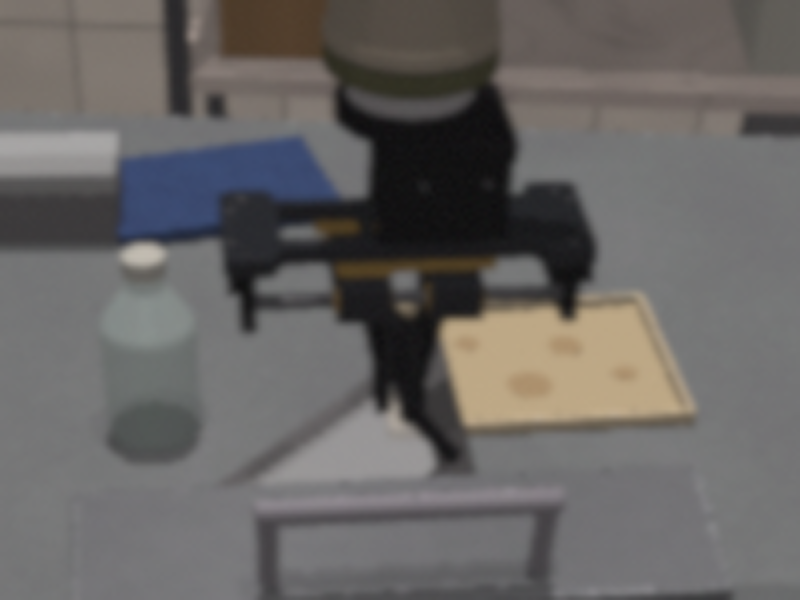

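```bash
python3 -m crank '[[-1,[0,9,-7],0],[-1,[0,19,-14],0],[-1,[0,29,-20],0],[-1,[0,39,-25],0],[-1,[0,49,-29],0],[-1,[0,49,-29],0]]' 30; python3 -c "
from h import *
plan([.4645,-.0175,.113],187.5)"
```

```text
time: 13.23
ee_pos: [0.5905, -0.0002, 0.2653]
eef_rot: [0.658, 0.753, 0.0, -0.0]
ft_force: [-2.2, 5.8, 6.1]
width: 0.0092
t 13.23 tcp [ 5.905e-01 -2.000e-04  2.653e-01] yang 7.7 tilt [ 0. -0. -1.] w 0.0092 F [-2.2  5.8  6.1] q [-0.8   0.31  0.91  1.53 -0.25  1.42  0.26]
shift [  -0.3 -127.2  152.3] turn 0.22697147112126004
```

```bash
python3 -m crank '[[-1,[0,11,-4],0],[-1,[0,21,-8],0],[-1,[0,32,-11],0],[-1,[0,43,-14],0],[-1,[0,55,-16],0],[-1,[0,66,-17],0],[-1,[0,77,-19],0],[-1,[0,77,-19],0]]' 30; python3 -c "
from h import *
plan([.4645,-.0175,.113],187.5);snap('side','s12',(150,0,350,150),4)"
```

```text
time: 13.9
ee_pos: [0.6671, 0.0106, 0.2844]
eef_rot: [0.658, 0.753, 0.001, 0.0]
ft_force: [-0.2, 6.3, 4.9]
width: 0.0095
t 13.9 tcp [0.6671 0.0106 0.2844] yang 7.8 tilt [ 0.001  0.001 -1.   ] w 0.0095 F [-0.2  6.3  4.9] q [-0.65  0.51  0.86  1.27 -0.38  1.52  0.3 ]
shift [  -0.6 -204.7  171.2] turn 0.2559559146965853
```

View pics/s12.png

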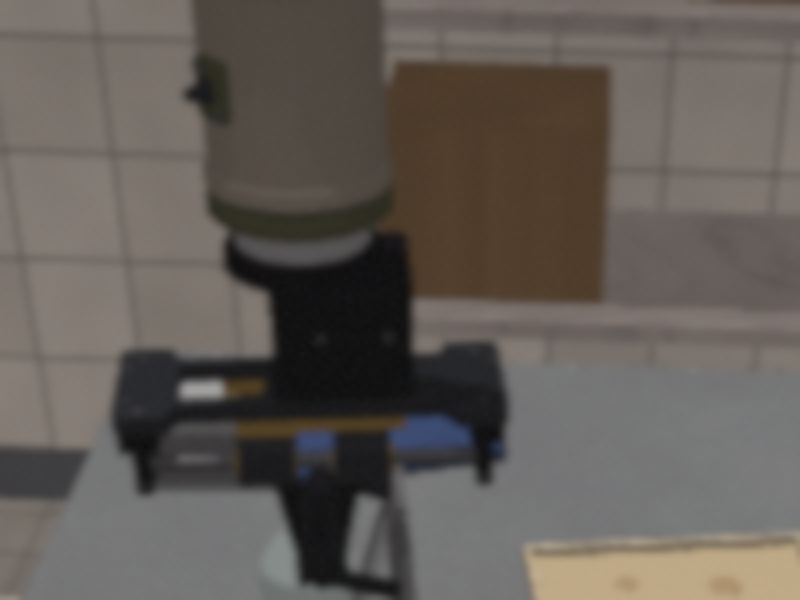

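```bash
python3 -m crank '[[-1,[0,10,-1],0],[-1,[0,20,-1],0],[-1,[0,30,-1],0],[-1,[0,40,0],0],[-1,[0,50,1],0],[-1,[0,58,2],0],[-1,[0,65,3],0],[-1,[0,65,3],0]]' 30; python3 -c "
from h import *
plan([.4645,-.0175,.113],187.5);c=snap('side','s13',(150,40,350,190),4)
for th in (1.4,1.5,1.6,1.7):
  o=[]
  for q in (.1,.232):
    for yy in (-.07,.07):
      u,v=proj(c,W(.127-q*np.cos(th),yy,.086+q*np.sin(th)));o.append((int((u-150)*4),int((v-40)*4)))
  a=np.arctan2(46,-224)-th;rr=.2287
  for yy in(-.05,.05):
      u,v=proj(c,W(.127+rr*np.cos(a),yy,.086+rr*np.sin(a)));o.append((int((u-150)*4),int((v-40)*4)))
  print(th,o)
"
```

```text
time: 14.62
ee_pos: [0.7311, 0.0191, 0.2807]
eef_rot: [0.658, 0.753, 0.001, -0.0]
ft_force: [0.7, 5.2, 1.6]
width: 0.0093
t 14.62 tcp [0.7311 0.0191 0.2807] yang 7.7 tilt [ 0.001  0.001 -1.   ] w 0.0093 F [0.7 5.2 1.6] q [-0.52  0.67  0.82  1.05 -0.47  1.59  0.3 ]
shift [  -0.5 -269.2  167.6] turn 0.2403201171915157
1.4 [(326, 495), (329, 642), (355, 298), (362, 436), (269, 318), (267, 417)]
1.5 [(310, 494), (311, 641), (313, 295), (314, 432), (227, 323), (221, 422)]
1.6 [(293, 494), (292, 642), (270, 295), (267, 433), (186, 331), (176, 431)]
1.7 [(276, 496), (274, 644), (228, 299), (219, 438), (146, 342), (134, 443)]
```

View pics/s13.png

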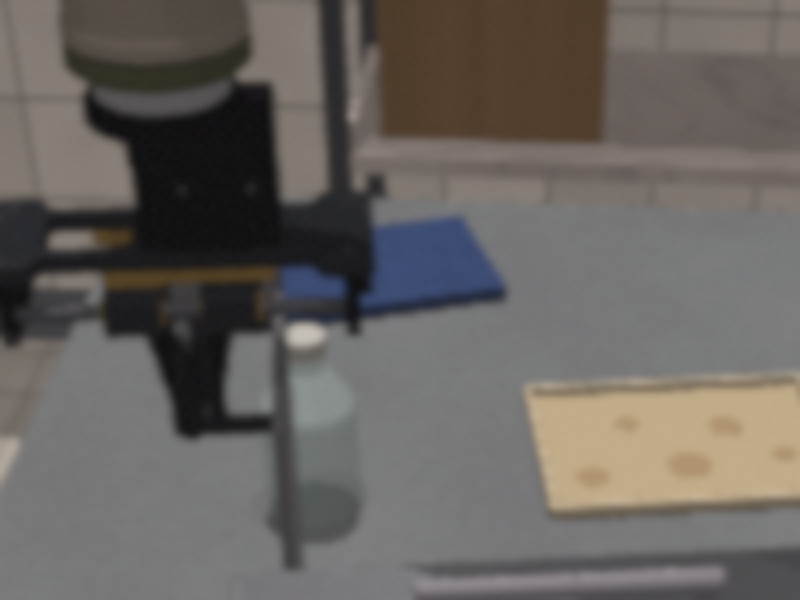

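```bash
python3 -m crank '[[-0.3,[0,0,0],0],[-0.3,[0,0,0],0],[-0.3,[0,0,0],0],[-0.3,[0,0,0],0],[-0.3,[0,0,0],0],[-0.3,[0,0,0],0]]' 30; python3 -c "
from h import *
plan([.4645,-.0175,.113],187.5)"
```

```text
time: 15.17
ee_pos: [0.7304, 0.0175, 0.2806]
eef_rot: [0.658, 0.753, -0.0, 0.0]
ft_force: [-0.2, -0.9, 1.1]
width: 0.0294
t 15.17 tcp [0.7304 0.0175 0.2806] yang 7.6 tilt [-0. -0. -1.] w 0.0294 F [-0.2 -0.9  1.1] q [-0.52  0.67  0.82  1.05 -0.47  1.59  0.3 ]
shift [   0.7 -268.1  167.6] turn 0.13271503492569536
```

```bash
python3 -m crank '[[-0.3,[0,0,-30],0],[-0.3,[0,0,-65],0],[-0.3,[0,0,-100],0],[0.2,[0,0,-125],0],[0.2,[260,-170,-125],90],[0.2,[260,-170,-125],90],[0.2,[260,-170,-125],90],[0.2,[260,-170,-125],90],[0.2,[260,-170,-125],90],[0.2,[260,-170,-125],90],[0.2,[260,-170,-125],90],[0.2,[260,-170,-125],90]]' 30; python3 -c "
from h import *
plan(W(-.034,.0026,.25),98)
snap('side','s14',(190,100,390,250),4)
snap('top','t14',(210,140,360,290),4)"
```

```text
time: 16.17
ee_pos: [0.5249, 0.256, 0.4055]
eef_rot: [0.936, 0.353, -0.0, -0.001]
ft_force: [0.1, 1.4, 0.3]
width: 0.0523
t 16.17 tcp [0.5249 0.256  0.4055] yang -48.6 tilt [ 0.    -0.001 -1.   ] w 0.0523 F [0.1 1.4 0.3] q [-1.34  0.33  1.12  1.27 -0.3   1.71 -1.14]
shift [-172.8  198.6  155.1] turn 33.37519888859251
```

View pics/s14.png

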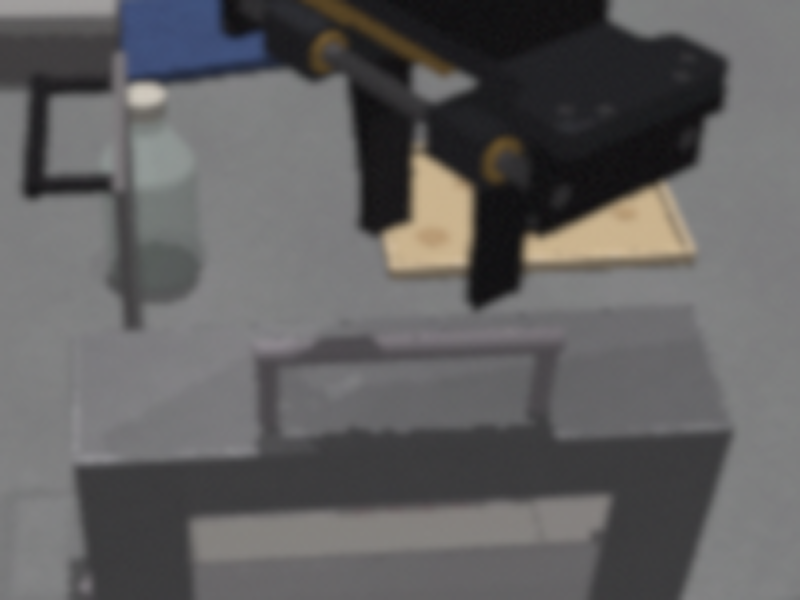

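View pics/t14.png

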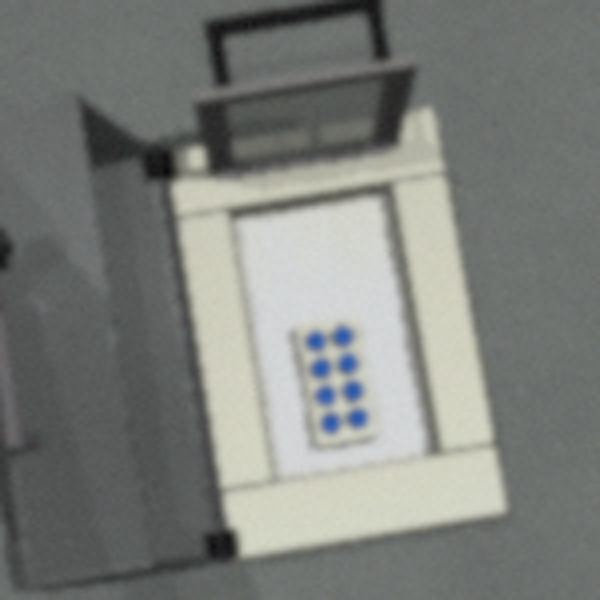

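Run:
```python
from h import *
c=r.camera("top")
hsv=cv2.cvtColor(c["pixels"],cv2.COLOR_RGB2HSV); m=cv2.inRange(hsv,(100,90,60),(130,255,255)); m[:200]=0;m[290:]=0;m[:,:240]=0;m[:,360:]=0
ys,xs=np.nonzero(m); print(len(xs),xs.min(),xs.max(),ys.min(),ys.max())
R_=cv2.minAreaRect(np.stack([xs,ys],1).astype(np.float32)); print(R_)
p=onz(c,xs.mean(),ys.mean(),.080); print(p,(p-C)@X,(p-C)@Y)
P=[onz(c,u,v,.080) for u,v in cv2.boxPoints(R_)]; d=max([P[1]-P[0],P[2]-P[1]],key=np.linalg.norm);print(np.linalg.norm(P[1]-P[0]),np.linalg.norm(P[2]-P[1]),np.degrees(np.arctan(d[1]/d[0])))
a=np.degrees(np.arctan(d[1]/d[0]))
# cover top edge corners, z=.318
for q in((197,104),(416,66)): 
  p2=onz(c,210+q[0]/4-.375,140+q[1]/4-.375,.318); print('coveredge',(p2-C)@X,(p2-C)@Y)
for q in((208,22),(380,3)): 
  p2=onz(c,210+q[0]/4-.375,140+q[1]/4-.375,.31); print('bar',(p2-C)@X,(p2-C)@Y)
plan([p[0],p[1],.25],a+90)
```

```text
96 287 300 222 247
((293.586669921875, 234.56356811523438), (24.40517807006836, 10.263860702514648), 81.25383758544922)
[ 0.52691306 -0.00643975  0.08      ] -0.033477002092618446 0.0030734173786518674
0.029599822331136352 0.07039294285371812 6.869914246690881
coveredge 0.12252481752681264 0.06766946676314074
coveredge 0.12429102403439272 -0.06885346295242548
bar 0.17497050439042977 0.052962718354714756
bar 0.1695851240612541 -0.054430259448275016
t 16.32 tcp [0.5259 0.2555 0.4055] yang -48.2 tilt [ 0.    -0.001 -1.   ] w 0.0524 F [-0.7  0.9  0.6] q [-1.34  0.34  1.12  1.27 -0.31  1.71 -1.13]
shift [-173.8  196.1  155.3] turn 34.911464537033396
```

```bash
python3 -m crank '[[0.38,[-174,196,0],34],[0.38,[-174,196,0],34],[0.38,[-174,196,0],34],[0.38,[-174,196,0],34],[0.38,[-174,196,0],34],[0.38,[-174,196,0],34],[0.38,[-174,196,0],34],[0.38,[-174,196,30],34],[0.38,[-174,196,70],34],[0.38,[-174,196,110],34],[0.38,[-174,196,150],34],[0.38,[-174,196,150],34]]' 30; python3 -c "
from h import *
plan([.5269,-.0064,.046],97.5)
snap('top','t15',(210,140,360,290),4)"
```

```text
time: 17.32
ee_pos: [0.5232, -0.0106, 0.2496]
eef_rot: [0.998, 0.065, -0.004, 0.0]
ft_force: [-1.3, 0.5, -0.3]
width: 0.0603
t 17.32 tcp [ 0.5232 -0.0106  0.2496] yang -82.5 tilt [-0.009 -0.    -1.   ] w 0.0603 F [-1.3  0.5 -0.3] q [-1.18  0.19  1.26  1.73 -0.18  1.37 -1.33]
shift [  5.9  -3.7 203.6] turn -0.029469770767377668
```

View pics/t15.png

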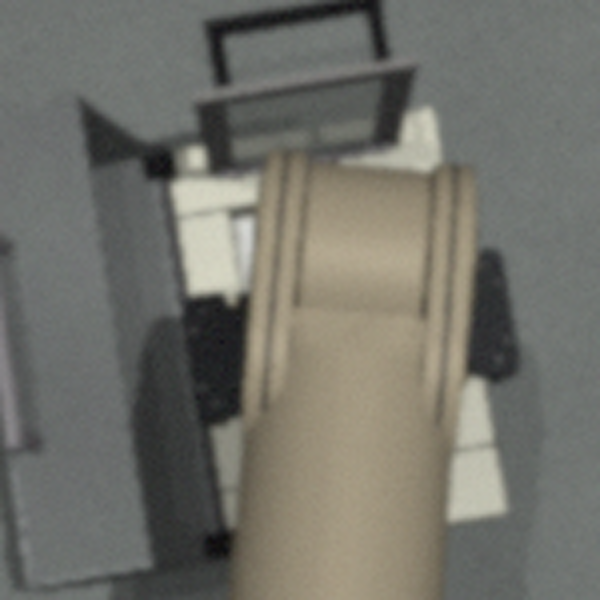

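```bash
python3 -m crank '[[0.38,[4,-3,20],0],[0.38,[4,-3,50],0],[0.38,[4,-3,80],0],[0.38,[4,-3,105],0],[0.38,[4,-3,115],0],[0.38,[4,-3,115],0]]' 30; python3 -c "
from h import *
plan([.5269,-.0074,.046],97.5)
snap('side','s16',(190,100,390,250),4)"
```

```text
time: 17.87
ee_pos: [0.5309, -0.0064, 0.1411]
eef_rot: [0.998, 0.065, -0.0, 0.001]
ft_force: [0.8, -0.3, 0.7]
width: 0.0598
t 17.87 tcp [ 0.5309 -0.0064  0.1411] yang -82.5 tilt [-0.     0.001 -1.   ] w 0.0598 F [ 0.8 -0.3  0.7] q [-1.04  0.34  1.15  1.86 -0.34  1.16 -1.21]
shift [-4.1  0.4 95.1] turn -0.004949058688907826
```

View pics/s16.png

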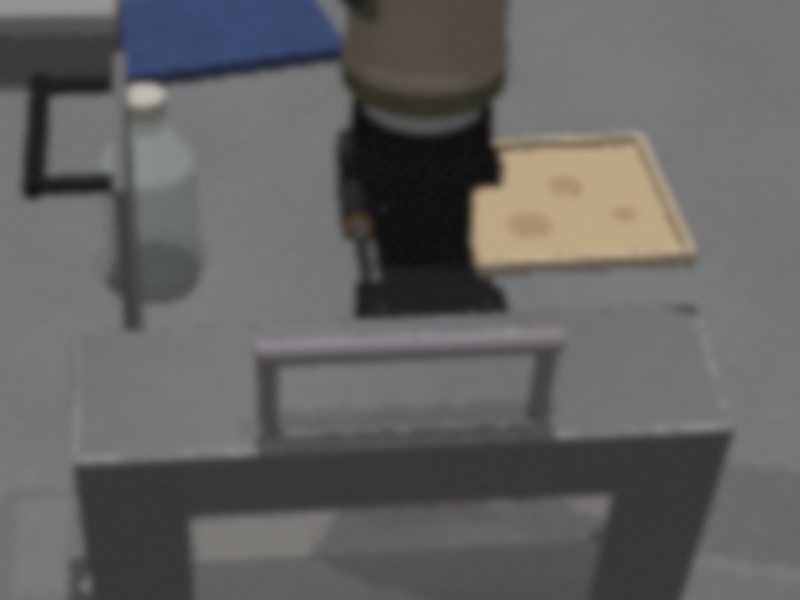

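```bash
python3 -m crank '[[0.38,[-4,0,20],0],[0.38,[-4,0,40],0],[0.38,[-4,0,55],0],[0.38,[-4,0,68],0],[0.38,[-4,0,78],0],[0.38,[-4,0,86],0],[0.38,[-4,0,90],0],[0.38,[-4,0,92],0],[0.38,[-4,0,92],0]]' 25; python3 -c "
from h import *
plan([.5269,-.0074,.046],97.5)"
```

```text
time: 18.67
ee_pos: [0.5268, -0.0064, 0.0488]
eef_rot: [0.998, 0.065, 0.0, 0.0]
ft_force: [-0.1, 0.5, 0.1]
width: 0.0598
t 18.67 tcp [ 0.5268 -0.0064  0.0488] yang -82.5 tilt [ 0.  0. -1.] w 0.0598 F [-0.1  0.5  0.1] q [-0.92  0.47  1.03  1.95 -0.48  0.99 -1.11]
shift [0.  1.  2.8] turn -0.013694879956346995
```

Free, no force. Close on the rack.

```bash
python3 -m crank '[[-1,[0,0,2],0],[-1,[0,0,2],0],[-1,[0,0,2],0],[-1,[0,0,2],0],[-1,[0,0,2],0],[-1,[0,0,2],0],[-1,[0,0,2],0]]' 25; python3 -c "
from h import *
plan([.5269,-.0074,.046],97.5)"
```

```text
time: 19.25
ee_pos: [0.5267, -0.0064, 0.0468]
eef_rot: [0.998, 0.065, 0.0, -0.0]
ft_force: [-0.7, -0.5, 3.5]
width: 0.0441
t 19.25 tcp [ 0.5267 -0.0064  0.0468] yang -82.5 tilt [ 0.001 -0.    -1.   ] w 0.0441 F [-0.7 -0.5  3.5] q [-0.92  0.47  1.02  1.95 -0.48  0.99 -1.11]
shift [0.1 1.1 0.8] turn -0.01334863221939031
```

```bash
python3 -m crank '[[-1,[0,0,-5],0],[-1,[0,0,-15],0],[-1,[0,0,-30],0],[-1,[0,0,-48],0],[-1,[0,0,-66],0],[-1,[0,0,-84],0],[-1,[0,0,-102],0],[-1,[0,0,-115],0],[-1,[0,0,-120],0],[-1,[0,0,-120],0]]' 30; python3 -c "
from h import *
plan([.4405,-.407,.165],97.5);snap('side','s17',(190,60,390,210),4)"
```

```text
time: 20.08
ee_pos: [0.527, -0.0061, 0.1676]
eef_rot: [0.998, 0.065, 0.001, -0.0]
ft_force: [0.2, -0.1, -1.0]
width: 0.0437
t 20.08 tcp [ 0.527  -0.0061  0.1676] yang -82.5 tilt [ 0.002 -0.001 -1.   ] w 0.0437 F [ 0.2 -0.1 -1. ] q [-1.09  0.29  1.19  1.84 -0.29  1.2  -1.25]
shift [-138.1  386.1    2. ] turn 0.005895413050552634
```

View pics/s17.png

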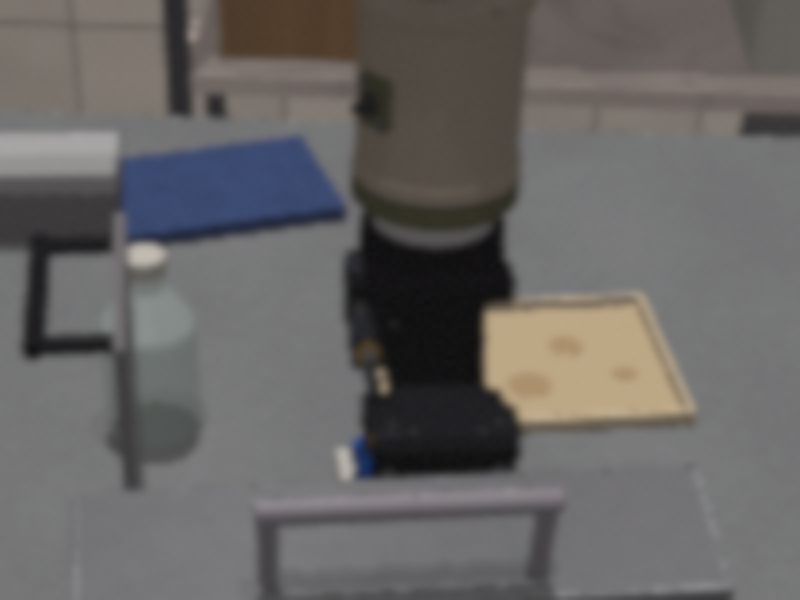

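```bash
python3 -m crank '[[-1,[-3,8,0],0],[-1,[-9,24,0],0],[-1,[-18,48,0],0],[-1,[-28,76,0],0],[-1,[-38,106,0],0],[-1,[-48,136,0],0],[-1,[-58,166,0],0],[-1,[-68,194,0],0],[-1,[-76,218,0],0],[-1,[-82,234,0],0],[-1,[-84,240,0],0],[-1,[-84,240,0],0]]' 30; python3 -c "
from h import *
plan([.4405,-.407,.165],97.5)"
```

```text
time: 21.13
ee_pos: [0.473, -0.257, 0.1659]
eef_rot: [0.998, 0.064, -0.001, 0.0]
ft_force: [0.2, -0.6, -0.8]
width: 0.0436
t 21.13 tcp [ 0.473  -0.257   0.1659] yang -82.7 tilt [-0.001  0.    -1.   ] w 0.0436 F [ 0.2 -0.6 -0.8] q [-0.56  0.34  1.18  1.81 -0.33  1.22 -0.73]
shift [-51.3 144.6   1. ] turn -0.2181257974702362
```

```bash
python3 -m crank '[[-1,[-3,8,0],0],[-1,[-9,24,0],0],[-1,[-18,48,0],0],[-1,[-28,76,0],0],[-1,[-38,106,0],0],[-1,[-46,130,0],0],[-1,[-51,144,0],0],[-1,[-51,145,30],0],[-1,[-51,145,60],0],[-1,[-51,145,80],0],[-1,[-51,145,90],0],[-1,[-51,145,90],0]]' 30; python3 -c "
from h import *
plan([.4405,-.407,.012],97.5);snap('side','s18',(240,80,400,200),5);snap('top','t18',(350,190,490,320),5)"
```

```text
time: 22.13
ee_pos: [0.4426, -0.4038, 0.0743]
eef_rot: [0.998, 0.066, -0.001, -0.001]
ft_force: [-0.5, 0.3, -0.7]
width: 0.0436
t 22.13 tcp [ 0.4426 -0.4038  0.0743] yang -82.4 tilt [-0.003 -0.003 -1.   ] w 0.0436 F [-0.5  0.3 -0.7] q [-0.08  0.59  0.99  1.73 -0.54  1.12 -0.36]
shift [-2.3  3.1 62.3] turn 0.08871432009703994
```

View pics/s18.png

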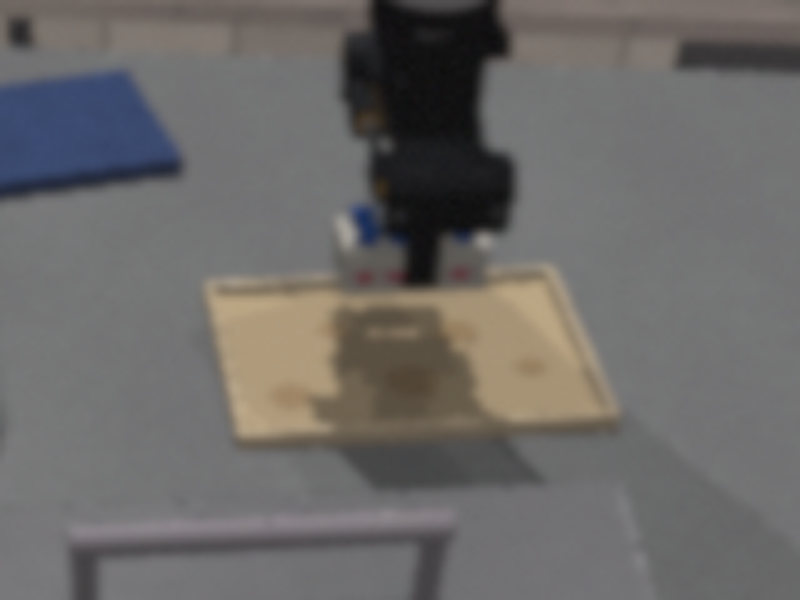

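View pics/t18.png

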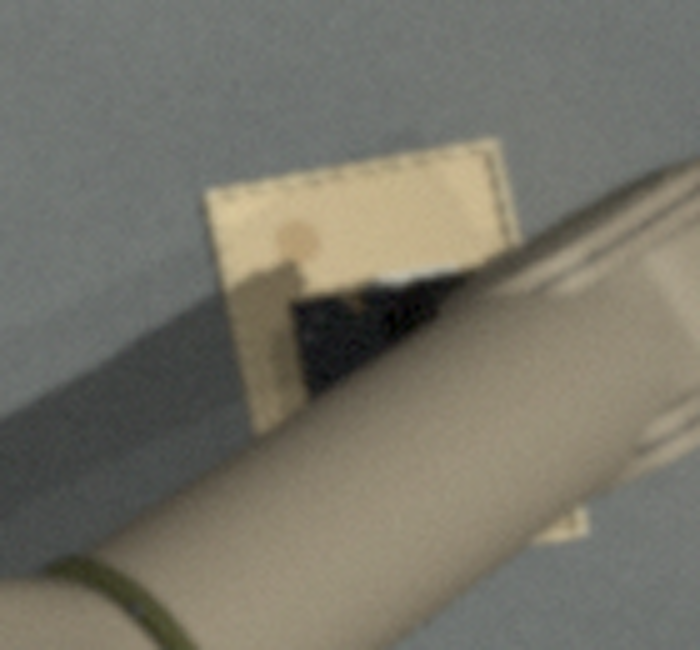

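The rack is held level above the tray's middle (side view: rack px ~(322,130), tray spans ~(281–364,134–168)). I'll lower it slowly.

```bash
python3 -m crank '[[-1,[-2,3,12],0],[-1,[-2,3,24],0],[-1,[-2,3,35],0],[-1,[-2,3,44],0],[-1,[-2,3,51],0],[-1,[-2,3,56],0],[-1,[-2,3,58],0],[-1,[-2,3,58],0]]' 30; python3 -c "
from h import *
plan([.4405,-.407,.0108],97.5)"
```

```text
time: 22.9
ee_pos: [0.4411, -0.4088, 0.0181]
eef_rot: [0.998, 0.065, -0.0, -0.0]
ft_force: [0.2, -1.2, -0.7]
width: 0.0437
t 22.9 tcp [ 0.4411 -0.4088  0.0181] yang -82.5 tilt [-0. -0. -1.] w 0.0437 F [ 0.2 -1.2 -0.7] q [-0.02  0.66  0.92  1.77 -0.61  1.03 -0.31]
shift [-0.3 -1.9  7.3] turn -0.01830632932279741
```

```bash
python3 -m crank '[[-1,[0,0,2],0],[-1,[0,0,4],0],[-1,[0,0,5],0],[-1,[0,0,6],0],[-1,[0,0,7],0],[-1,[0,0,7],0]]' 30; python3 -c "
from h import *
plan([.4405,-.407,.0108],97.5)"
```

```text
time: 23.4
ee_pos: [0.4412, -0.4088, 0.0114]
eef_rot: [0.998, 0.065, 0.0, -0.0]
ft_force: [0.6, 1.0, -1.9]
width: 0.0438
t 23.4 tcp [ 0.4412 -0.4088  0.0114] yang -82.5 tilt [ 0. -0. -1.] w 0.0438 F [ 0.6  1.  -1.9] q [-0.02  0.67  0.92  1.77 -0.62  1.02 -0.31]
shift [-0.5 -1.9  0.6] turn -0.009616739157422671
```

```bash
python3 -m crank '[[-1,[0,0,1],0],[-1,[0,0,1],0],[-1,[0,0,1.5],0],[-1,[0,0,1.5],0]]' 30; python3 -c "
from h import *
plan([.4405,-.407,.0108],97.5)"
```

```text
time: 23.73
ee_pos: [0.4413, -0.409, 0.0108]
eef_rot: [0.998, 0.065, 0.0, -0.0]
ft_force: [-2.6, 3.2, 8.3]
width: 0.0435
t 23.73 tcp [ 0.4413 -0.409   0.0108] yang -82.5 tilt [ 0.001 -0.    -1.   ] w 0.0435 F [-2.6  3.2  8.3] q [-0.02  0.67  0.92  1.77 -0.62  1.02 -0.3 ]
shift [-0.6 -2.   0. ] turn -0.016239081521177923
```

Contact with the floor (8 N up, at the expected 10.8 mm). Release and rise.

```bash
python3 -m crank '[[0.4,[0,0,0],0],[0.4,[0,0,0],0],[0.4,[0,0,0],0],[0.4,[0,0,0],0],[0.4,[0,0,0],0],[0.4,[0,0,-10],0],[0.4,[0,0,-30],0],[0.4,[0,0,-60],0],[0.4,[0,0,-95],0],[0.4,[0,0,-130],0],[0.4,[0,0,-150],0],[0.4,[0,0,-150],0]]' 20; python3 -c "
from h import *
plan([.45,-.2,.3],97.5);snap('side','s19',(150,60,390,240),3)"
```

```text
time: 24.73
ee_pos: [0.4424, -0.4109, 0.1654]
eef_rot: [0.998, 0.065, 0.003, 0.002]
ft_force: [-0.3, -0.7, 0.1]
width: 0.0608
t 24.73 tcp [ 0.4424 -0.4109  0.1654] yang -82.5 tilt [ 0.005  0.005 -1.   ] w 0.0608 F [-0.3 -0.7  0.1] q [-0.13  0.5   1.07  1.65 -0.46  1.27 -0.41]
shift [  35.6 -207.5 -135.4] turn -0.04716595154877723
```

View pics/s19.png

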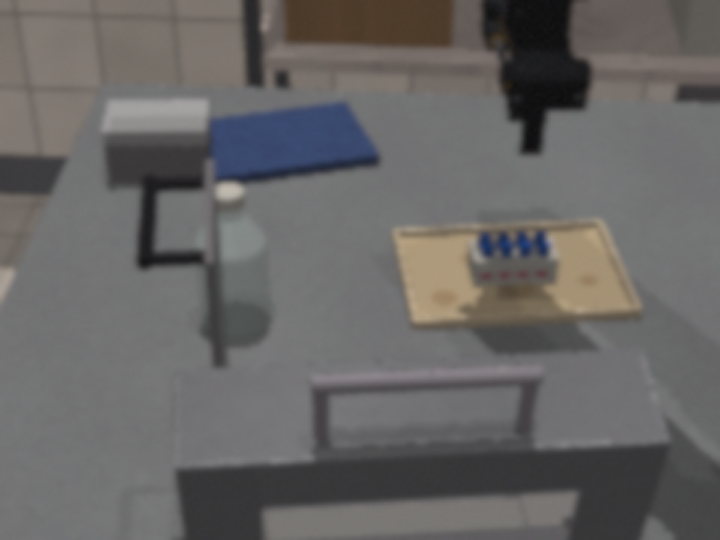

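```bash
python3 -m crank '[[0.4,[-30,-60,-60],0],[0.4,[-30,-60,-100],0],[0.4,[-30,-60,-100],0],[0.4,[-30,-60,-100],0]]'; python3 -c "
from h import *
c=snap('side','s20');t=snap('top','t20')
for th in(1.55,1.65,1.75):
  a=np.arctan2(60,-250)-th;q=.2571
  print(th,[tuple(np.round(proj(k,W(x,.102+q*np.cos(a),.085+q*np.sin(a))))) for k in(c,t) for x in(-.065,.065)])
plan([.45,-.2,.3],97.5)
hsv=cv2.cvtColor(t['pixels'],cv2.COLOR_RGB2HSV); m=cv2.inRange(hsv,(100,90,60),(130,255,255)); m[:215]=0;m[310:]=0;m[:,:385]=0;m[:,475:]=0
ys,xs=np.nonzero(m);print(len(xs),onz(t,xs.mean(),ys.mean(),.044) if len(xs) else 0)
"
```

```text
time: 25.12
ee_pos: [0.4044, -0.3525, 0.2646]
eef_rot: [0.998, 0.066, 0.003, 0.0]
ft_force: [0.8, -1.1, 0.2]
width: 0.0607
1.55 [(np.float64(325.0), np.float64(162.0)), (np.float64(254.0), np.float64(165.0)), (np.float64(233.0), np.float64(246.0)), (np.float64(225.0), np.float64(193.0))]
1.65 [(np.float64(327.0), np.float64(173.0)), (np.float64(255.0), np.float64(176.0)), (np.float64(223.0), np.float64(248.0)), (np.float64(216.0), np.float64(195.0))]
1.75 [(np.float64(329.0), np.float64(185.0)), (np.float64(256.0), np.float64(188.0)), (np.float64(214.0), np.float64(250.0)), (np.float64(206.0), np.float64(197.0))]
t 25.22 tcp [ 0.4045 -0.3523  0.2605] yang -82.4 tilt [ 0.003 -0.001 -1.   ] w 0.0609 F [-0.3  0.6  0.2] q [-0.45  0.23  1.26  1.69 -0.22  1.39 -0.59]
shift [  65.5 -144.9  -39.2] turn 0.12876128407680199
46 [ 0.46252512 -0.40305768  0.044     ]
```

View pics/s20.png

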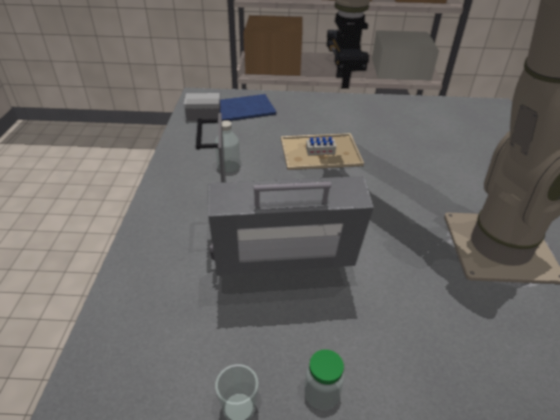

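View pics/t20.png

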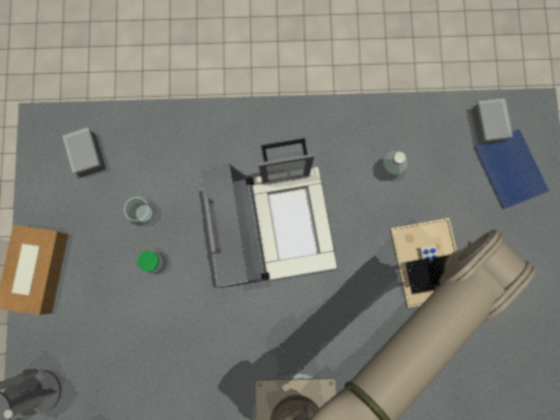

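Side view: the hood bar at px (254–329,186) matches 1.75 rad, the cover is edge-on vertical at (222,150), and the rack is upright in the tray at (321,145). The bystanders have not moved. Handing in.

```bash
python3 -m crank '[[0.4,[0,0,0],0],[0.4,[0,0,0],0],[0.4,[0,0,0],0]]'; python3 -c "
from bench import r
print(r.close_job())"
```

```text
time: 25.47
ee_pos: [0.4029, -0.3535, 0.2589]
eef_rot: [0.998, 0.065, -0.001, -0.0]
ft_force: [-0.1, -0.5, -0.8]
width: 0.0612
the job is handed in; nothing more can be done
None
```

I opened the hood, stood the inner cover up, and set the rack flat in the tray. I handed the job in at 25.5 s of the 72 s allowed; no verdict was reported.

**Last checks:**
- **Hood:** its bar's pixels match the projection for about 1.75 rad, the open stop.
- **Cover:** its bar and top edge put it at about 1.56 to 1.60 rad, standing with the fingers clear of it.
- **Rack:** it touched the tray floor at the expected height and stands upright in the side view. From the tool position at release it is within about 3 mm of the tray's measured centre. The last top view could not confirm this, because the arm hid about half the caps.
- **Bystanders:** the bottle, jar and beaker look unmoved in the pictures.
- **Robot:** it was clear of everything at hand-in, with about 1 N or less on the wrist.

**What went less well:**
- **Cover swing:** the wrist force reached about 71 N partway (limit 120 N). My planned arc didn't match the bar's position in the fingers, which was about 8 to 12 mm off. I eased the tool 3 mm inwards, the force dropped to a few newtons, and the rest of the swing stayed under about 10 N. The cause was not settled.
- **Wrong way once:** after releasing the cover I moved to the hood side instead of away from it. The tool passed above the open hood, about 80 mm over its handle, and touched nothing.

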